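# Hook the pipette hanger into the slotted plate and tug-test it

### The job

Pick up the white pipette hanger and hang it on the slotted metal plate of the bench stand: both steel hooks through the row of slots, centred on the plate (second and fourth slot), and let down until both hooks rest fully home. Then tug it straight down with a gentle pull of about 10 N for a second to make sure that both hooks hold, and only then let go and leave it hanging. Be gentle, never 25 N on the stand: it only stands on the bench and must not be shoved or tipped; leave the other things alone.

Things in the scene. Friction and masses are not known exactly. Their poses are not given: they have to be found in the camera images.
- hanger_grip (a point): Middle of the upper web of the pipette hanger, a loose white plastic bracket (130 wide in y, 74 deep in x, 100 mm tall, about 0.16 kg) standing on its flat shelf. The web is an upright wall 12 mm thick (y), 60 mm deep (x), up to 20 mm above this point: pinch it across y from above. Point: 80 mm above the underside, 40 mm before (-x) the back face. x to the back (hook side), y left, z up.
- hanger_hooks (a point): On the hanger's flat back face, midway between its two hooks, level with the lower side of their necks: 40 mm behind (+x) and 23.5 mm below hanger_grip, 56.5 mm above the underside, same axes. Hung fully home, this point lies midway between the lower edges of the two slots (up to 1.5 mm of play in x and y), the axes agree with plate_ref and the back face lies on the plate.
- hook_tip (a point): Lowest point of the left hook. Two hooks of 7 mm round steel bar at y = +50 and -50 mm run straight back from the back face, then bend down: each reaches 12.5 mm behind the face; its tip ends 14 mm below hanger_hooks, its neck's upper side is 7 mm above it. The gap between face and downturned tip is 5.5 mm. Hooks and plate are stiff.
- plate_ref (a point): On the plane of the front face of the slotted aluminium plate (4 mm thick, 270 mm wide), in its middle, 150 mm above the bench. x into the plate, y left, z up. It belongs to the stand's foot and does NOT follow the plate's height: the plate is clamped on two rods where somebody left it, and the slots' lower edges lie 0 to 12 mm above this point, unmeasured: feel or look for them. The clamps do not slip.
- slot_row (a point): On the same plane as plate_ref, 28.5 mm above it, same axes. Upright slots 10 mm wide and 38 mm high go right through the plate at y = -100, -50, 0, 50 and 100 mm; the hanger's hooks belong in those at -50 and +50. With hanger_hooks at this point's height (within 2.5 mm) they pass straight in at every plate height, then sink 16 to 29 mm until their necks rest on the plastic linings (the slot seats) of the lower edges.
- stand_foot (a point): Middle of the stand's dark weighted foot, on its top, 11 mm above the bench. The foot is 280 mm wide and reaches 100 mm before and 70 mm behind the plate's front face. The plate's top edge is 50 mm above the slots' lower edges; the rods behind it end 216 mm above the bench. The stand weighs 3.4 kg and is loose: it slides or tips if pushed hard.
- tip_box: Pipette-tip box with clear lid, 86x122x62 mm, a bystander; origin at the centre of its underside.
- bottle_white: Reagent bottle with white cap, 60 mm across, 130 mm tall, a bystander; origin at the centre of its underside.
- scissors: Scissors lying flat, 87x199x9 mm, a bystander; origin at the middle of the underside.
- marker: Black marker pen lying flat, 17x135x16 mm, a bystander; origin at the middle of the underside.

How it is judged:
By the outcome, as a careful person would: the job done as asked, in the order asked, and still so for the second after the job is handed in, with the robot touching nothing.
It also fails if it takes over 61 s, if anything falls off the work surface, if the arm or the gripper's body presses on something with over 40 N, if the wrist force passes 120 N, or if a joint passes its speed limit or range.

### The arm

A 6-joint arm with a two-finger parallel gripper is mounted at the origin on a cart in front of the work surface, level with it; the furniture and walls round the work are solid. World frame = base frame: x ahead of the robot, y to its left, z up, the work surface at z = 0. Lengths are in m, angles in rad, forces in N, time in s.
With the tool pointing down it reaches from about 0.35 to 0.85 m from the base axis. Payload 8.1 kg.
Tool frame: the origin (TCP) lies between the finger pads; the fingertips stand 14 mm ahead of it and the grasp point (between the pads) lies 5 mm behind it (robot.tip_reach is the z of the fingertips in the tool frame, in m); z points along the fingers, y is the line along which they close (so a half turn about z gives the same grasp; the last joint's range is limited). The gripper opens to 93 mm and grips with 3 to 60 N. Pads are 15 mm wide; open, the fingers measure 128 mm over their backs; the gripper's body (75 mm by 188 mm) begins 65 mm behind the grasp point.
Start: joints at [1.179, 0.13, 1.488, -0, 1.523, -0.085], TCP at [0.181, 0.572, 0.233] pointing down, gripper open.
Joint ranges: [-2.96, 2.96], [-0.89, 2.26], [0.02, 2.5], [-1.34, 4.48], [0, 2.73], [-2.66, 2.66]. Speed limits (rad/s): [2.39, 2.39, 2.79, 3.14, 3.14, 3.14].

### API

Orientations are given as a rotation vector (axis times angle).
In Python, from plant import robot gives the robot as it stands. The module is installed in compiled form; this text tells all that it offers.
- The arm moves only by the shell command python3 -m handwheel 'ROWS' [FORCE]. ROWS is JSON, a list of rows, each a list of 7 numbers: the closure, from -1 (fully open) to 1 (shut), then the shift along the tool's x, y, z each as a share of 100 cm, from -1 to 1, then the turn, a rotation vector about the tool's x, y, z each as a share of 180 degrees, from -1 to 1. In form: [[grip, tx, ty, tz, rx, ry, rz], ...]. A call has 1 to 20 rows; each row is the pose to reach, as a shift and turn from the pose commanded when the call began, along the tool's axes at that moment, turning the shorter way round; what a row does not reach only later rows make up. A row lasts 1/8 s, in which the tool goes at most 62.5 mm and 10.7 degrees, less where a joint would pass 70% of its speed; a pose out of reach is approached as far as the arm can. A call with a number of a shift or a turn outside -1 to 1 is refused whole. A call with a gripper value outside its range is refused whole. The fingers move at their own pace and stop on an object; FORCE is the grip in N (left out, the last holds). Time passes only in rows, so rows that repeat a pose let the fingers close. It gives the time, the measured TCP pose, the force, the opening and the grip force at its end, in the units of the state.
- robot.read_state(): the state, without advancing time (a new reading comes with each control period).
- robot.read_camera(name): name is "scene" or "top"; returns a dict with "frame" (480x640x3 uint8, red, green, blue), "fx", "fy", "cx", "cy" (pixels), "rvec" (rotation vector, rad) and "tvec" (3), from world to camera coordinates, as OpenCV has them. Camera axes: x right, y down, z forward; pixel columns grow to the right and rows downward; lengths in m; the calibration is good to about 2 mm. A picture is of the moment at which its call begins. There is no depth.
- robot.close_job(): hands the job in; it is judged then, once.
Trained networks look in a picture, given as the dict that the camera call returned (one of the last four; its "shot" number tells which), for a name from the list of things; names that differ only in an ending like _2 or _b are one class to them, and where a whole thing is asked for, a point or a joint stands for the part that bears it (a point fixed in the world has none). Each returns a list of dicts, best first, with "conf" (0 to 1); they miss things now and then, are a little off and sometimes report something else, mostly with a low value. They report only what shows in the picture. A call takes as long as a camera call.
- robot.regions_of(picture, name): "mask" (480x640 bool, what is visible of it) and "rect" ([left, top, right, bottom] in pixels, round what is visible of it).
The state is a dict: "t": time; "q": joint angles; "dq": joint speeds; "joint_torque": joint torques, N m; "tool_pos": TCP position; "orientation": TCP orientation; "force": force on the tool from outside, world axes, zero at the start; "wrist_torque": the same for the moment, N m; "opening": finger opening in m; "gripper_force": force on a finger pad.
Only numpy, scipy, OpenCV 4.12 (cv2) and the standard library are available. Lean on these libraries where they do the work, as an engineer would, in place of code of your own. Each camera call takes 0.05 s, during which the arm holds its last target. There are 200 camera calls.

## Working session

There is one attempt and no reset: what is moved stays moved. The work goes in short steps, Python scripts to look and compute and a shell command to move; the robot and the scene stay as the last step left them, time stands still between calls to the robot, and variables do not carry over. Pictures are saved under pics/ and viewed, at most 10 in all, crops included, and the job is handed in when it is done.

```bash
mkdir -p pics; cat > h.py <<'E'
import numpy as np, cv2
from plant import robot
def P(c,X):
    return cv2.projectPoints(np.array(X,float).reshape(-1,1,3),np.array(c['rvec'],float),np.array(c['tvec'],float),np.array([[c['fx'],0,c['cx']],[0,c['fy'],c['cy']],[0,0,1.]]),None)[0].reshape(-1,2)
def ray(c,uv,z):
    R=cv2.Rodrigues(np.array(c['rvec'],float))[0];t=np.array(c['tvec'],float)
    C=-R.T@t;d=R.T@np.array([(uv[0]-c['cx'])/c['fx'],(uv[1]-c['cy'])/c['fy'],1])
    return C+d*(z-C[2])/d[2]
E
python3 - <<'E'
from h import *
s=robot.read_state();print({k:np.round(v,3).tolist() for k,v in s.items()})
for n in("scene","top"):
    c=robot.read_camera(n);cv2.imwrite(f"pics/{n}0.png",c['frame'][:,:,::-1])
    R=cv2.Rodrigues(np.array(c['rvec'],float))[0];print(n,c['fx'],-R.T@np.array(c['tvec']),R[2])
    for o in("hanger_grip","plate_ref","stand_foot","tip_box","bottle_white","scissors","marker"):
        for r in robot.regions_of(c,o)[:2]:print(o,round(r['conf'],2),np.round(r['rect']).tolist())
E
```

```text
{'t': 0.0, 'q': [1.179, 0.131, 1.489, -0.0, 1.523, -0.085], 'dq': [-0.0, -0.001, 0.001, -0.001, -0.0, -0.002], 'joint_torque': [0.001, -55.984, -49.177, 0.077, 0.035, -0.0], 'tool_pos': [0.181, 0.572, 0.232], 'orientation': [-0.48, -3.104, 0.003], 'force': [0.175, 0.264, -0.758], 'wrist_torque': [0.021, -0.041, 0.021], 'gripper_force': 0.0, 'opening': 0.093}
scene 598.817402405542 [-0.48018893 -0.76371678  0.98883201] [ 0.64897974  0.52829109 -0.54747951]
hanger_grip 0.83 [375.0, 305.0, 437.0, 368.0]
plate_ref 0.58 [271.0, 187.0, 379.0, 309.0]
stand_foot 0.74 [274.0, 189.0, 377.0, 308.0]
tip_box 0.82 [394.0, 255.0, 449.0, 301.0]
bottle_white 0.95 [230.0, 189.0, 251.0, 234.0]
top 545.7656568485158 [0.28284919 0.08601686 1.47331076] [ 0.18703563 -0.00794935 -0.98232097]
hanger_grip 0.58 [418.0, 253.0, 471.0, 296.0]
plate_ref 0.87 [264.0, 202.0, 375.0, 282.0]
plate_ref 0.55 [159.0, 272.0, 202.0, 322.0]
stand_foot 0.75 [262.0, 198.0, 373.0, 280.0]
tip_box 0.71 [357.0, 274.0, 393.0, 316.0]
tip_box 0.6 [381.0, 171.0, 433.0, 216.0]
bottle_white 0.61 [174.0, 211.0, 207.0, 241.0]
scissors 0.64 [157.0, 268.0, 207.0, 324.0]
marker 0.65 [355.0, 275.0, 389.0, 315.0]
```

View pics/scene0.png

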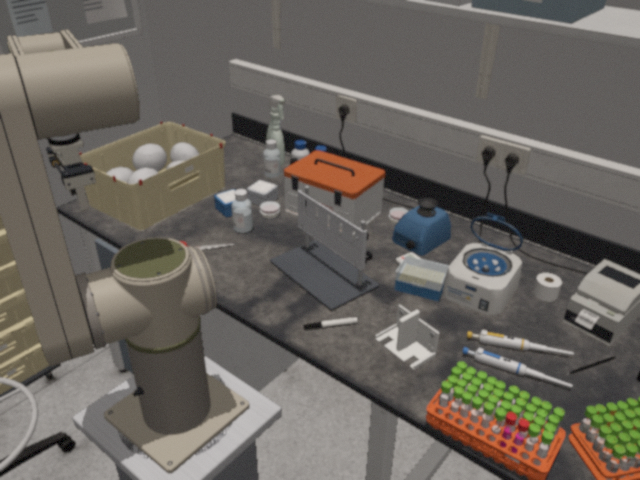

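View pics/top0.png

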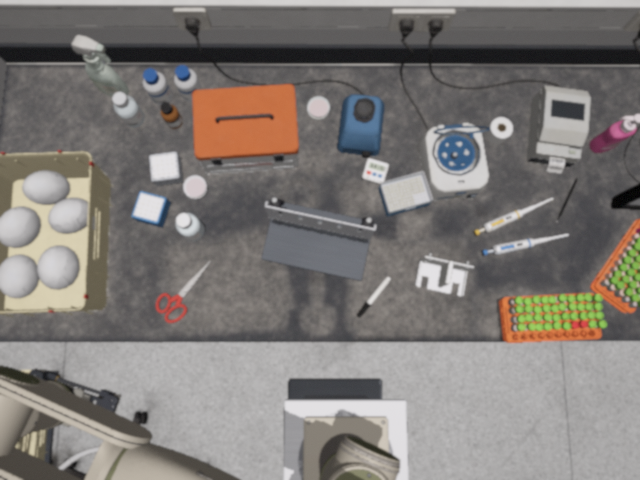

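The scene view shows the stand at about (325,245) and the white hanger at (405,335). The top view shows the plate's top edge from (268,205) to (372,225) and the hanger at (443,277), with its hooks away from the robot. I'll enlarge both.

```bash
cat > crop.py <<'E'
import cv2,sys,numpy as np
# args: out, then file,x,y per tile (tile 100x75 ->x4)
t=[]
for a in sys.argv[2:]:
    f,x,y=a.split(',');x=int(x);y=int(y)
    t.append(cv2.resize(cv2.imread(f)[y:y+75,x:x+100],None,fx=4,fy=4,interpolation=cv2.INTER_CUBIC))
cv2.imwrite(sys.argv[1],np.vstack([np.hstack(t[:2]),np.hstack(t[2:])]))
E
python3 - <<'E'
import cv2,numpy as np
s=cv2.imread('pics/scene0.png');t=cv2.imread('pics/top0.png')
f=lambda a,x,y,w,h,W,H:cv2.resize(a[y:y+h,x:x+w],(W,H),interpolation=cv2.INTER_CUBIC)
a=np.hstack([f(t,258,190,130,100,390,300),f(t,408,248,80,60,400,300)])
b=np.hstack([f(s,264,182,120,130,360,390)[0:300],f(s,365,300,86,60,430,300)])
cv2.imwrite('pics/c1.png',np.vstack([a,b]))
E
```

```text
(no output)
```

View pics/c1.png

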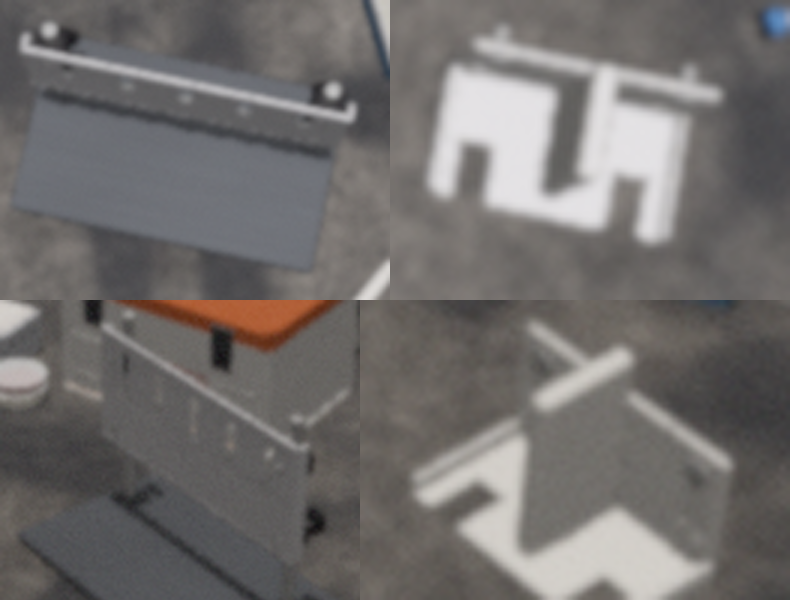

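```bash
cat > fit.py <<'E'
from h import *
from scipy.optimize import least_squares
cs={n:robot.read_camera(n) for n in("scene","top")}
def px(X,Y,s,ox,oy): return ((X+.5)/s-.5+ox,(Y+.5)/s-.5+oy)
T=lambda X,Y:px(X,Y,3,258,190); S=lambda X,Y:px(X,Y-300,3,264,182)
HT=lambda X,Y:px(X-390,Y,5,408,248); HS=lambda X,Y:px(X-360,Y-300,5,365,300)
def W(p,L):
    x,y,a=p[:3];L=np.array(L);c,s=np.cos(a),np.sin(a)
    return np.array([x+c*L[0]-s*L[1],y+s*L[0]+c*L[1],L[2]])
st=[("top",T(22,45),(0,.135,.2),1),("top",T(350,115),(0,-.135,.2),1),("scene",S(103,326),(0,.135,.2),1),("scene",S(303,447),(0,-.135,.2),1),
("top",T(12,207),(-.1,.14,.011),0),("top",T(310,270),(-.1,-.14,.011),0),("scene",S(20,538),(-.1,.14,.011),0)]
def res(p,full=0):
    r=[]
    for n,uv,L,d in st:
        r.append(P(cs[n],W(p,(L[0],L[1],L[2]+d*p[3])))[0]-uv)
    return np.array(r) if full else np.ravel(r)
f=least_squares(res,[.55,.1,-.2,.006],loss='soft_l1')
if __name__=="__main__":
    print("stand",f.x.round(4));print(res(f.x,1).round(2).tolist())
    hg=[("top",HT(607,68)),("scene",HS(624,356)),("top",HT(591,178)),("scene",HS(543,402))]
    for n,uv in hg:print(n,ray(cs[n],uv,.1).round(4))
    # shelf corners z~.0
    for uv in(HT(430,190),HT(668,242)):print("shelf front",ray(cs['top'],uv,.004).round(4))
    for uv in(HT(475,45),HT(722,97)):print("wall top",ray(cs['top'],uv,.09).round(4),ray(cs['top'],uv,.065).round(4))
    for uv in(HS(530,322),HS(733,462)):print("wall top",ray(cs['scene'],uv,.09).round(4),ray(cs['scene'],uv,.065).round(4))
E
python3 fit.py
```

```text
stand [ 0.5936  0.0684 -0.2077  0.0012]
[[0.12, 0.67], [1.07, 0.02], [-0.07, -0.42], [-0.65, 0.25], [-0.55, -0.68], [1.4, -0.53], [-0.73, -2.67]]
top [ 0.5017 -0.2668  0.1   ]
scene [ 0.4975 -0.2702  0.1   ]
top [ 0.4453 -0.256   0.1   ]
scene [ 0.446 -0.259  0.1  ]
shelf front [ 0.4501 -0.1924  0.004 ]
shelf front [ 0.4219 -0.32    0.004 ]
wall top [ 0.5152 -0.2019  0.09  ] [ 0.5194 -0.2071  0.065 ]
wall top [ 0.4882 -0.3278  0.09  ] [ 0.4919 -0.3353  0.065 ]
wall top [ 0.5014 -0.2173  0.09  ] [ 0.5287 -0.2021  0.065 ]
wall top [ 0.4764 -0.3407  0.09  ] [ 0.503  -0.3289  0.065 ]
```

```bash
cat > go.py <<'E'
# usage: go.py x y z yaw ...  -> tool shifts/turn shares from the current pose
import sys
from h import *
from scipy.spatial.transform import Rotation as Ro
def rows(*tg):
    s=robot.read_state();p=np.array(s['tool_pos']);R=Ro.from_rotvec(s['orientation'])
    for x,y,z,a in tg:
        c,n=np.cos(a),np.sin(a);D=Ro.from_matrix(np.array([[-c,-n,0],[-n,c,0],[0,0,-1.]]).T)
        print((x,y,z,a),(R.inv().apply(np.array([x,y,z])-p)).round(4),((R.inv()*D).as_rotvec()/np.pi).round(4))
if __name__=="__main__":
    v=list(map(float,sys.argv[1:]));rows(*[v[i:i+4] for i in range(0,len(v),4)])
E
python3 go.py .42 .15 .24 -.205  .465 -.261 .18 -.205 .465 -.261 .075 -.205
```

```text
(0.42, 0.15, 0.24, -0.205) [-0.3551 -0.3302 -0.0073] [ 0.      0.     -0.0324]
(0.465, -0.261, 0.18, -0.205) [-0.5221 -0.7084  0.0526] [ 0.      0.     -0.0324]
(0.465, -0.261, 0.075, -0.205) [-0.5221 -0.7084  0.1576] [ 0.      0.     -0.0324]
```

```bash
python3 -m handwheel '[[-1,-0.355,-0.33,-0.007,0,0,-0.0324],[-1,-0.355,-0.33,-0.007,0,0,-0.0324],[-1,-0.355,-0.33,-0.007,0,0,-0.0324],[-1,-0.355,-0.33,-0.007,0,0,-0.0324],[-1,-0.355,-0.33,-0.007,0,0,-0.0324],[-1,-0.355,-0.33,-0.007,0,0,-0.0324],[-1,-0.522,-0.708,0.053,0,0,-0.0324],[-1,-0.522,-0.708,0.053,0,0,-0.0324],[-1,-0.522,-0.708,0.053,0,0,-0.0324],[-1,-0.522,-0.708,0.053,0,0,-0.0324],[-1,-0.522,-0.708,0.053,0,0,-0.0324],[-1,-0.522,-0.708,0.053,0,0,-0.0324],[-1,-0.522,-0.708,0.053,0,0,-0.0324],[-1,-0.522,-0.708,0.053,0,0,-0.0324],[-1,-0.522,-0.708,0.053,0,0,-0.0324],[-1,-0.522,-0.708,0.053,0,0,-0.0324],[-1,-0.522,-0.708,0.053,0,0,-0.0324]]' 40
python3 - <<'E'
from h import *
o=[]
for n,x,y in(("scene",360,265),("top",400,230)):
    c=robot.read_camera(n);cv2.imwrite(f"pics/{n}1.png",c['frame'][:,:,::-1])
    o.append(cv2.resize(c['frame'][y:y+120,x:x+100,::-1],(400,480),interpolation=cv2.INTER_CUBIC))
cv2.imwrite("pics/c2.png",np.hstack(o))
E
python3 go.py .465 -.261 .18 -.205 .465 -.261 .075 -.205
```

```text
t: 3.02
tool_pos: [0.4651, -0.2593, 0.1798]
orientation: [0.32, 3.125, 0.001]
force: [0.2, 0.4, -0.3]
opening: 0.0927
gripper_force: 0.0
(0.465, -0.261, 0.18, -0.205) [-0.0002 -0.0018  0.    ] [0.     0.0001 0.0005]
(0.465, -0.261, 0.075, -0.205) [-1.00e-04 -1.80e-03  1.05e-01] [0.     0.0001 0.0005]
```

View pics/c2.png

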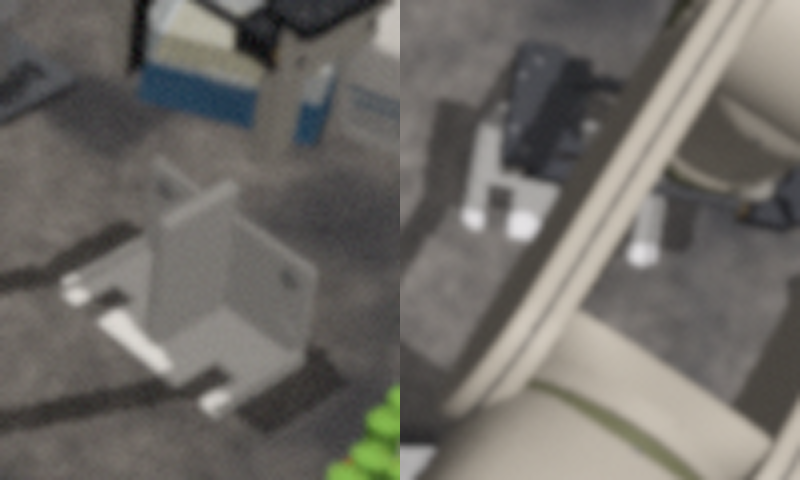

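The crop shows the hanger undisturbed below and the gripper above it, with the fingers on either side of the web at about (230,200). I'll descend and pinch.

```bash
python3 -m handwheel '[[-1,0,-0.001,0.04,0,0,0],[-1,0,-0.001,0.08,0,0,0],[-1,0,-0.001,0.105,0,0,0],[-1,0,-0.001,0.105,0,0,0],[0.6,0,-0.001,0.105,0,0,0],[0.6,0,-0.001,0.105,0,0,0],[0.6,0,-0.001,0.105,0,0,0],[1,0,-0.001,0.105,0,0,0],[1,0,-0.001,0.105,0,0,0],[1,0,-0.001,0.105,0,0,0],[1,0,-0.001,0.105,0,0,0],[1,0,-0.001,0.105,0,0,0],[1,0,-0.001,0.105,0,0,0],[1,0,-0.001,0.105,0,0,0]]' 50
```

```text
t: 4.88
tool_pos: [0.4648, -0.2616, 0.0746]
orientation: [-0.321, -3.125, -0.0]
force: [0.5, -0.9, -1.1]
opening: 0.0115
gripper_force: 50.0
```

```bash
python3 - <<'E'
from go import *
x,y,a=.5936,.0684,-.2077
f=lambda d:(x-d*np.cos(a),y-d*np.sin(a),.1966,a)
rows((.465,-.261,.1966,-.205),f(.12),f(.08))
E
```

```text
(0.465, -0.261, 0.1966, -0.205) [-1.00e-04  6.00e-04 -1.22e-01] [ 0. -0.  0.]
(np.float64(0.4761790657783468), np.float64(0.09314518552191903), 0.1966, -0.2077) [ 0.061   0.3496 -0.122 ] [ 0.     -0.      0.0009]
(np.float64(0.5153193771855645), np.float64(0.08489679034794602), 0.1966, -0.2077) [ 0.021   0.3495 -0.122 ] [ 0.     -0.      0.0009]
```

```bash
python3 -m handwheel '[[1,0,0,-0.03,0,0,0],[1,0,0,-0.08,0,0,0],[1,0.01,0,-0.122,0,0,0],[1,0.02,0.04,-0.122,0,0,0],[1,0.04,0.09,-0.122,0,0,0],[1,0.06,0.14,-0.122,0,0,0],[1,0.061,0.19,-0.122,0,0,0],[1,0.061,0.24,-0.122,0,0,0.0009],[1,0.061,0.29,-0.122,0,0,0.0009],[1,0.061,0.335,-0.122,0,0,0.0009],[1,0.061,0.3495,-0.122,0,0,0.0009],[1,0.041,0.3495,-0.122,0,0,0.0009],[1,0.021,0.3495,-0.122,0,0,0.0009],[1,0.021,0.3495,-0.122,0,0,0.0009],[1,0.021,0.3495,-0.122,0,0,0.0009],[1,0.021,0.3495,-0.122,0,0,0.0009]]'
python3 - <<'E'
from h import *
for n in("scene","top"):
    c=robot.read_camera(n);cv2.imwrite(f"pics/{n}2.png",c['frame'][:,:,::-1])
s=cv2.imread('pics/scene2.png');t=cv2.imread('pics/top2.png')
f=lambda a,x,y,w,h,k:cv2.resize(a[y:y+h,x:x+w],None,fx=k,fy=k,interpolation=cv2.INTER_CUBIC)
cv2.imwrite('pics/c3.png',np.hstack([f(s,264,175,100,120,4),f(t,258,180,100,120,4)]))
E
```

```text
t: 6.88
tool_pos: [0.5148, 0.0847, 0.1966]
orientation: [-0.326, -3.124, 0.0]
force: [-0.7, -0.3, -0.4]
opening: 0.012
gripper_force: 50.0
```

View pics/c3.png

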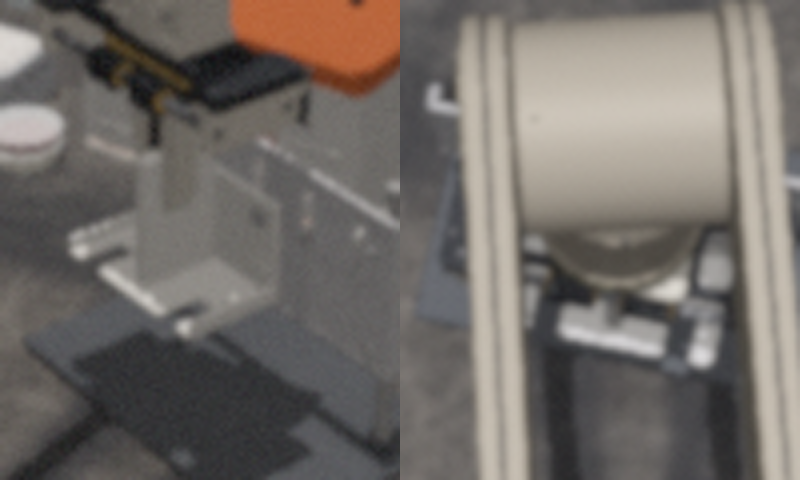

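The hanger is held square before the plate: in the scene crop its wall is at (245,230) and slots show at (305,205) and (360,235). The arm hides the top view. I'll refine the stand pose from the earlier clear pictures.

```bash
python3 - <<'E'
from fit import *
print(f.x)
out=[]
for n,x0,y0,w,h in(("top",260,196,120,45),("scene",290,182,120,45)):
    im=cv2.imread(f'pics/{n}0.png')[y0:y0+h,x0:x0+w].astype(float)
    im=cv2.resize(im,None,fx=6.6,fy=6.6,interpolation=cv2.INTER_CUBIC)
    im=np.clip((im-40)*1.4,0,255).astype(np.uint8)
    p=f.x
    def dr(L,col):
        u=(P(cs[n],W(p,L))[0]-[x0,y0]+.5)*6.6-.5
        cv2.drawMarker(im,tuple(int(round(v)) for v in u),col,cv2.MARKER_CROSS,9,1)
    for i in range(-2,3):
        for z in(0,.038): dr((0,i*.05,.15+p[3]+z),(0,255,0))
    for s in(1,-1): dr((0,s*.135,.2+p[3]),(0,0,255))
    out.append(im)
cv2.imwrite('pics/c4.png',np.vstack(out));print(out[0].shape)
E
```

```text
[ 0.59360044  0.06842633 -0.20771059  0.00116134]
(297, 792, 3)
```

View pics/c4.png

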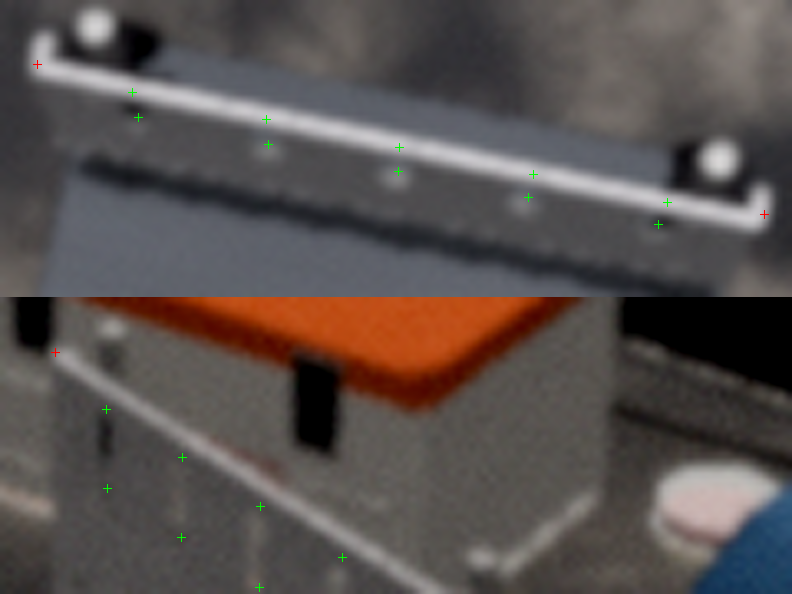

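```bash
python3 - <<'E'
from fit import *
from scipy.ndimage import map_coordinates,gaussian_filter
p0=f.x; obs=[]
for n,rng in(("top",np.linspace(-.115,.115,24)),("scene",np.linspace(-.12,.12,24))):
    g=cv2.imread(f'pics/{n}0.png').astype(float)
    # whiteness: min channel avoids orange
    g=g.min(2)
    for y in rng:
        L=(.002,y,.2+p0[3]); u=P(cs[n],W(p0,L))[0]; v=P(cs[n],W(p0,(.002,y+.01,.2+p0[3])))[0]-u
        t=v/np.hypot(*v); nn=np.array([-t[1],t[0]])
        s=np.arange(-5,5.01,.1); q=u+nn*s[:,None]
        pr=np.mean([map_coordinates(g,[q[:,1]+k*t[1],q[:,0]+k*t[0]],order=1) for k in(-1,0,1)],0)
        j=np.argmax(pr-2*abs(s)); m=abs(s-s[j])<1.5; w=np.clip(pr[m]-np.percentile(pr[m],15),0,None)
        c=(w*s[m]).sum()/w.sum(); obs.append((n,y,u+nn*c,nn,c))
for n in("top","scene"): print(n,[round(o[4],2) for o in obs if o[0]==n])
lat=[("top",P,None)]
k=lambda X,Y,x0,y0:((X+.5)/6.6-.5+x0,(Y+.5)/6.6-.5+y0)
# slot sightings: lateral only, (cam, y, pixel)
sl=[("top",.05,k(270,152,260,196)),("top",0,k(397,178,260,196)),("top",-.05,k(523,203,260,196)),("scene",.05,k(180,500-297,290,182)),("scene",0,k(255,535-297,290,182)),("scene",.1,k(105,430-297,290,182))]
def res2(p,cams=("top","scene"),d=None):
    d=p[3] if d is None else d; r=[]
    for n,y,q,nn,c in obs:
        if n in cams: r.append((P(cs[n],W(p,(.002,y,.2+d)))[0]-q)@nn*.5)
    for n,y,q in sl:
        if n in cams:
            e=P(cs[n],W(p,(.002,y,.165+d)))[0]; e2=P(cs[n],W(p,(.002,y,.175+d)))[0]-e; e2/=np.hypot(*e2)
            v=e-q; r.append(v[0]*e2[1]-v[1]*e2[0])
    return np.array(r)
b=least_squares(res2,p0,loss='soft_l1',f_scale=.3);print("both",b.x.round(4),b.fun[-6:].round(2))
for n in("top","scene"):
    for d in(.001,.006,.011):
        g=least_squares(lambda p:res2(np.r_[p,d],(n,)),p0[:3],loss='soft_l1',f_scale=.3);print(n,d,g.x.round(4),g.fun[-3:].round(2))
E
```

```text
top [np.float64(-1.95), np.float64(-1.95), np.float64(-1.83), np.float64(-1.73), np.float64(-1.76), np.float64(-1.71), np.float64(-1.62), np.float64(-1.62), np.float64(-1.58), np.float64(-1.54), np.float64(-1.47), np.float64(-1.46), np.float64(-1.47), np.float64(-1.41), np.float64(-1.39), np.float64(-1.32), np.float64(-1.3), np.float64(-1.26), np.float64(-1.3), np.float64(-1.23), np.float64(-1.28), np.float64(-1.3), np.float64(-1.26), np.float64(-1.2)]
scene [np.float64(-1.19), np.float64(-1.17), np.float64(-1.17), np.float64(-1.15), np.float64(-1.02), np.float64(-0.99), np.float64(-1.02), np.float64(-1.02), np.float64(-1.01), np.float64(-0.94), np.float64(-1.01), np.float64(-1.06), np.float64(-0.97), np.float64(-0.94), np.float64(-0.88), np.float64(-0.89), np.float64(-0.82), np.float64(-0.76), np.float64(-0.78), np.float64(-0.78), np.float64(-0.77), np.float64(-0.82), np.float64(-0.76), np.float64(-0.55)]
both [ 0.59    0.0692 -0.2156  0.0012] [ 0.36  0.07 -0.51  0.14 -0.24  0.02]
top 0.001 [ 0.5901  0.0691 -0.2157] [ 0.34  0.05 -0.53]
top 0.006 [ 0.5888  0.0692 -0.2157] [ 0.4   0.04 -0.62]
top 0.011 [ 0.5876  0.0693 -0.2156] [ 0.47  0.04 -0.71]
scene 0.001 [ 0.5903  0.0695 -0.2158] [ 0.17 -0.21  0.04]
scene 0.006 [ 0.5834  0.0639 -0.2164] [ 0.15 -0.29  0.09]
scene 0.011 [ 0.5766  0.0583 -0.2168] [ 0.14 -0.38  0.14]
```

```bash
python3 - <<'E'
from go import *
x,y,a=.590,.0692,-.216
f=lambda d:(x-d*np.cos(a),y-d*np.sin(a),.1966,a)
rows(f(.08),f(.06))
E
```

```text
(np.float64(0.5118589953339229), np.float64(0.08634594382867636), 0.1966, -0.216) [0.0037 0.0007 0.0002] [0.     0.0001 0.0026]
(np.float64(0.5313942465004422), np.float64(0.08205945787150727), 0.1966, -0.216) [-0.0163  0.0005  0.0002] [0.     0.0001 0.0026]
```

```bash
python3 -m handwheel '[[1,0.004,0.0005,0,0,0,0.0026],[1,-0.005,0.0005,0,0,0,0.0026],[1,-0.012,0.0005,0,0,0,0.0026],[1,-0.012,0.0005,0,0,0,0.0026],[1,-0.012,0.0005,0,0,0,0.0026]]'; python3 go.py .5314 .08206 .1966 -.216

```

```text
t: 7.8
tool_pos: [0.5272, 0.0828, 0.1965]
orientation: [-0.339, -3.123, 0.0]
force: [-0.1, 0.5, -1.6]
opening: 0.0118
gripper_force: 50.0
(0.5314, 0.08206, 0.1966, -0.216) [-0.0042  0.0001 -0.0001] [-0.     -0.0001 -0.    ]
```

```bash
python3 -m handwheel '[[1,-0.002,0,0,0,0,0],[1,-0.004,0,0,0,0,0],[1,-0.006,0,0,0,0,0],[1,-0.007,0,0,0,0,0],[1,-0.008,0,0,0,0,0],[1,-0.008,0,0,0,0,0]]'
python3 -m handwheel '[[1,-0.001,0,0,0,0,0],[1,-0.002,0,0,0,0,0],[1,-0.002,0,0,0,0,0]]'
python3 -m handwheel '[[1,-0.001,0,0,0,0,0],[1,-0.002,0,0,0,0,0],[1,-0.002,0,0,0,0,0]]'
```

```text
t: 8.55
tool_pos: [0.5351, 0.0812, 0.1966]
orientation: [-0.339, -3.123, -0.0]
force: [0.8, 0.4, -1.4]
opening: 0.0119
gripper_force: 50.0
t: 8.93
tool_pos: [0.5371, 0.0807, 0.1967]
orientation: [0.339, 3.123, -0.0]
force: [-0.2, 0.7, -1.1]
opening: 0.0119
gripper_force: 50.0
t: 9.3
tool_pos: [0.539, 0.0803, 0.1966]
orientation: [-0.339, -3.123, 0.0]
force: [0.2, 0.2, -1.4]
opening: 0.0116
gripper_force: 50.0
```

```bash
for i in 1; do :; done; python3 -m handwheel '[[1,-0.001,0,0,0,0,0],[1,-0.002,0,0,0,0,0],[1,-0.002,0,0,0,0,0]]'
python3 -m handwheel '[[1,-0.001,0,0,0,0,0],[1,-0.002,0,0,0,0,0],[1,-0.002,0,0,0,0,0]]'
```

```text
t: 9.68
tool_pos: [0.541, 0.0798, 0.1967]
orientation: [0.339, 3.123, -0.0]
force: [-0.2, -0.4, -0.8]
opening: 0.0118
gripper_force: 50.0
t: 10.05
tool_pos: [0.5429, 0.0794, 0.1966]
orientation: [-0.339, -3.123, 0.0]
force: [-0.5, -1.0, -1.3]
opening: 0.0121
gripper_force: 50.0
```

```bash
python3 -m handwheel '[[1,-0.001,0,0,0,0,0],[1,-0.002,0,0,0,0,0],[1,-0.002,0,0,0,0,0]]'
python3 -m handwheel '[[1,-0.001,0,0,0,0,0],[1,-0.002,0,0,0,0,0],[1,-0.002,0,0,0,0,0]]'
```

```text
t: 10.42
tool_pos: [0.5449, 0.079, 0.1966]
orientation: [-0.339, -3.123, -0.0]
force: [0.8, -1.3, -1.1]
opening: 0.0118
gripper_force: 50.0
t: 10.8
tool_pos: [0.5468, 0.0786, 0.1966]
orientation: [-0.339, -3.123, 0.0]
force: [-0.0, 0.3, -1.4]
opening: 0.0121
gripper_force: 50.0
```

```bash
python3 -m handwheel '[[1,-0.001,0,0,0,0,0],[1,-0.002,0,0,0,0,0],[1,-0.002,0,0,0,0,0]]'
python3 -m handwheel '[[1,-0.001,0,0,0,0,0],[1,-0.001,0,0,0,0,0]]'
python3 -m handwheel '[[1,-0.001,0,0,0,0,0],[1,-0.001,0,0,0,0,0]]'
```

```text
t: 11.18
tool_pos: [0.5473, 0.0785, 0.1966]
orientation: [-0.338, -3.12, 0.0]
force: [-10.3, 0.6, 3.9]
opening: 0.012
gripper_force: 50.0
t: 11.42
tool_pos: [0.5476, 0.0784, 0.1967]
orientation: [-0.337, -3.119, 0.0]
force: [-14.3, 0.7, 6.6]
opening: 0.0122
gripper_force: 50.0
t: 11.68
tool_pos: [0.5483, 0.0783, 0.1966]
orientation: [-0.337, -3.118, -0.0]
force: [-15.1, 1.5, 7.7]
opening: 0.0119
gripper_force: 50.0
```

```bash
python3 -m handwheel '[[1,0.003,0,0,0,0,0],[1,0.004,0,0,0,0,0],[1,0.004,0,0,0,0,0]]'
python3 - <<'E'
from h import *
for n in("scene","top"):
    c=robot.read_camera(n);cv2.imwrite(f"pics/{n}3.png",c['frame'][:,:,::-1])
s=cv2.imread('pics/scene3.png')
s=s[185:280,270:390]
cv2.imwrite('pics/c5.png',cv2.resize(s,(750,594),interpolation=cv2.INTER_CUBIC))
E
```

```text
t: 12.05
tool_pos: [0.547, 0.0786, 0.1968]
orientation: [0.339, 3.123, 0.0]
force: [-0.1, 0.6, -0.8]
opening: 0.0116
gripper_force: 50.0
```

View pics/c5.png

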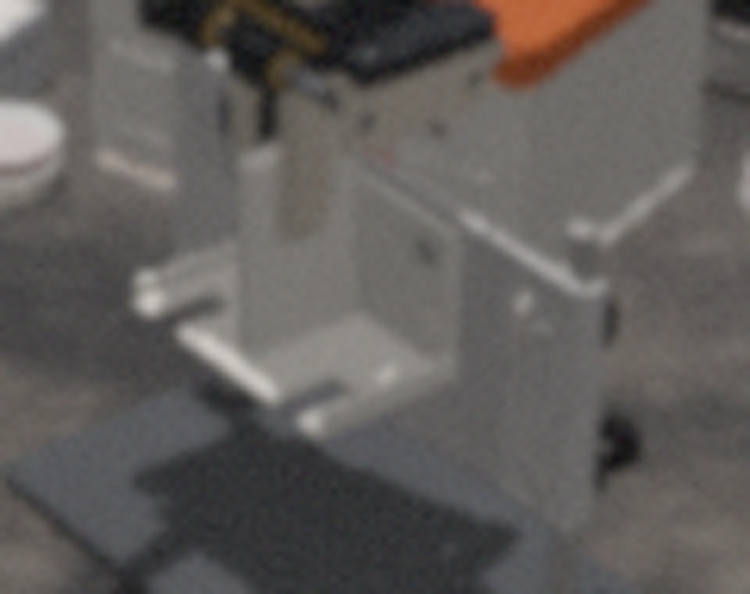

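```bash
python3 - <<'E'
from fit import *
p=[.590,.0692,-.216];c=cs['scene']
k=lambda u:((u-[270,185]+.5)*6.25-.5).round(0)
for nm,o in(("A",-.002),("B",-.0145)):
    for z in(.122,.193,.197):
        print(nm,z,k(P(c,W(p,(o,-.065,z)))[0]),k(P(c,W(p,(o-.004,-.065,z)))[0]))
    print(nm,"shelf front",k(P(c,W(p,(o-.0615,-.065,.122)))[0]),k(P(c,W(p,(o-.0615,.065,.122)))[0]))
print("plate tr",k(P(c,W(p,(0,-.135,.2012)))[0]))
E
```

```text
A 0.122 [456. 384.] [449. 388.]
A 0.193 [462. 239.] [454. 243.]
A 0.197 [462. 231.] [455. 234.]
A shelf front [342. 435.] [153. 300.]
B 0.122 [433. 394.] [426. 398.]
B 0.193 [438. 249.] [431. 252.]
B 0.197 [439. 241.] [431. 244.]
B shelf front [318. 446.] [130. 310.]
plate tr [581. 293.]
```

```bash
python3 - <<'E'
import cv2,numpy as np
a,b=[cv2.cvtColor(cv2.imread(f'pics/scene{i}.png'),cv2.COLOR_BGR2GRAY).astype(np.float32) for i in(0,3)]
a2=cv2.cvtColor(cv2.imread('pics/scene2.png'),cv2.COLOR_BGR2GRAY).astype(np.float32)
for nm,(x,y,w,h) in dict(plateright=(352,222,26,45),footleft=(268,252,18,25),box=(400,255,48,48)).items():
    T=a[y:y+h,x:x+w]
    for n,q in(("2",a2),("3",b)):
        S=q[y-5:y+h+5,x-5:x+w+5];r=cv2.matchTemplate(S,T,cv2.TM_CCOEFF_NORMED);_,m,_,l=cv2.minMaxLoc(r)
        i,j=l[1],l[0];f=lambda u,v,w:.5*(u-w)/(u-2*v+w) if u-2*v+w else 0
        if 0<i<10 and 0<j<10: l=(j+f(r[i,j-1],r[i,j],r[i,j+1]),i+f(r[i-1,j],r[i,j],r[i+1,j]))
        print(nm,n,round(m,3),np.round(np.array(l)-5,2))
E
```

```text
plateright 2 0.991 [-0.   -0.01]
plateright 3 0.991 [-0.02 -0.02]
footleft 2 0.859 [-0.16 -0.06]
footleft 3 0.973 [-0. -0.]
box 2 0.999 [0.02 0.01]
box 3 0.999 [0.01 0.02]
```

Image matching shows the stand hasn't moved. The wall edge at (462,240) lies where a face touching the plate would be, not where tips touching it would, so the hooks are in the slots. I'll let it down.

```bash
python3 -m handwheel '[[1,0,0,0.003,0,0,0],[1,0,0,0.006,0,0,0],[1,0,0,0.006,0,0,0]]'
python3 -m handwheel '[[1,0,0,0.003,0,0,0],[1,0,0,0.006,0,0,0],[1,0,0,0.006,0,0,0]]'
```

```text
t: 12.62
tool_pos: [0.5465, 0.0786, 0.19]
orientation: [-0.339, -3.122, 0.0]
force: [-0.2, -0.1, -1.4]
opening: 0.0115
gripper_force: 50.0
t: 13.0
tool_pos: [0.5465, 0.0786, 0.1842]
orientation: [-0.339, -3.123, 0.0]
force: [0.5, -0.3, -1.6]
opening: 0.012
gripper_force: 50.0
```

```bash
python3 -m handwheel '[[1,0,0,0.002,0,0,0],[1,0,0,0.004,0,0,0],[1,0,0,0.004,0,0,0]]'
python3 -m handwheel '[[1,0,0,0.002,0,0,0],[1,0,0,0.004,0,0,0],[1,0,0,0.004,0,0,0]]'
```

```text
t: 13.38
tool_pos: [0.5466, 0.0786, 0.1804]
orientation: [-0.339, -3.123, 0.0]
force: [0.2, 0.3, -1.8]
opening: 0.012
gripper_force: 50.0
t: 13.75
tool_pos: [0.5466, 0.0786, 0.1763]
orientation: [-0.339, -3.123, 0.0]
force: [-0.7, 0.4, -0.5]
opening: 0.012
gripper_force: 50.0
```

Tips should now be below the slot edges behind the plate. I'll check with a gentle pull back.

```bash
python3 -m handwheel '[[1,0.001,0,0,0,0,0],[1,0.001,0,0,0,0,0]]'
python3 -m handwheel '[[1,0.001,0,0,0,0,0],[1,0.001,0,0,0,0,0]]'
```

```text
t: 14.0
tool_pos: [0.5458, 0.0788, 0.1767]
orientation: [0.339, 3.123, 0.0]
force: [-0.4, 0.0, -0.4]
opening: 0.0121
gripper_force: 50.0
t: 14.25
tool_pos: [0.5451, 0.079, 0.1768]
orientation: [0.339, 3.122, -0.0]
force: [3.1, -0.5, -3.0]
opening: 0.0116
gripper_force: 50.0
```

```bash
python3 -m handwheel '[[1,-0.0015,0,0,0,0,0],[1,-0.0015,0,0.002,0,0,0],[1,-0.0015,0,0.004,0,0,0],[1,-0.0015,0,0.004,0,0,0]]'
python3 -m handwheel '[[1,0,0,0.001,0,0,0],[1,0,0,0.002,0,0,0],[1,0,0,0.002,0,0,0]]'
python3 -m handwheel '[[1,0,0,0.001,0,0,0],[1,0,0,0.001,0,0,0]]'
```

```text
t: 14.75
tool_pos: [0.546, 0.0787, 0.1722]
orientation: [-0.339, -3.122, 0.0]
force: [-0.9, -0.2, -1.5]
opening: 0.0121
gripper_force: 50.0
t: 15.12
tool_pos: [0.5462, 0.0787, 0.1705]
orientation: [-0.339, -3.123, -0.0]
force: [-0.1, -0.5, -1.2]
opening: 0.0119
gripper_force: 50.0
t: 15.38
tool_pos: [0.5462, 0.0787, 0.1695]
orientation: [-0.339, -3.123, 0.0]
force: [0.2, 0.8, -0.5]
opening: 0.0117
gripper_force: 50.0
```

```bash
python3 -m handwheel '[[1,0,0,0.001,0,0,0],[1,0,0,0.001,0,0,0]]'
python3 -m handwheel '[[1,0,0,0.001,0,0,0],[1,0,0,0.001,0,0,0]]'
```

```text
t: 15.62
tool_pos: [0.5462, 0.0787, 0.1685]
orientation: [-0.339, -3.123, 0.0]
force: [0.1, -0.0, -0.7]
opening: 0.0119
gripper_force: 50.0
t: 15.88
tool_pos: [0.5464, 0.0787, 0.1682]
orientation: [0.339, 3.123, 0.0]
force: [-2.4, -0.5, 3.1]
opening: 0.0116
gripper_force: 50.0
```

```bash
python3 -m handwheel '[[1,0,0,0.0005,0,0,0],[1,0,0,0.0005,0,0,0]]'
python3 -m handwheel '[[1,0,0,0.0005,0,0,0],[1,0,0,0.0005,0,0,0]]'
python3 -c "
from h import *
s=robot.read_state();print(s['force'],s['wrist_torque'],s['tool_pos'])"
```

```text
t: 16.12
tool_pos: [0.5464, 0.0788, 0.168]
orientation: [0.338, 3.123, 0.0]
force: [-4.5, 0.1, 6.5]
opening: 0.0119
gripper_force: 50.0
t: 16.38
tool_pos: [0.5465, 0.0788, 0.1679]
orientation: [0.338, 3.122, 0.0]
force: [-7.3, 0.1, 9.3]
opening: 0.0117
gripper_force: 50.0
[-7.25734334  0.09718732  9.28990497] [-0.07340877  0.72009532  0.02228377] [0.5464756  0.07877376 0.16788258]
```

```bash
python3 -m handwheel '[[1,0.0007,0,0,0,0,0],[1,0.0007,0,0,0,0,0]]'
python3 -c "
from h import *
s=robot.read_state();print(s['force'],s['wrist_torque'],s['tool_pos'])"
```

```text
t: 16.62
tool_pos: [0.5463, 0.0788, 0.1679]
orientation: [0.338, 3.121, 0.0]
force: [-3.5, -0.7, 7.5]
opening: 0.0118
gripper_force: 50.0
[-3.48223358 -0.71105984  7.48061321] [-0.19032338  0.18316174 -0.00643324] [0.54634649 0.07877623 0.16789345]
```

```bash
python3 -m handwheel '[[1,0.0002,0,0.0004,0,0,0],[1,0.0002,0,0.0004,0,0,0],[1,0.0002,0,0.0004,0,0,0],[1,0.0002,0,0.0004,0,0,0]]'
python3 -m handwheel '[[1,0,0,0,0,0,0],[1,0,0,0,0,0,0],[1,0,0,0,0,0,0],[1,0,0,0,0,0,0],[1,0,0,0,0,0,0]]'
python3 -c "
from h import *
s=robot.read_state();print(s['force'],s['wrist_torque'],s['tool_pos'])"
```

```text
t: 17.12
tool_pos: [0.5463, 0.0788, 0.1678]
orientation: [0.338, 3.121, 0.0]
force: [-2.9, -0.7, 8.1]
opening: 0.0116
gripper_force: 50.0
t: 17.75
tool_pos: [0.5463, 0.0788, 0.1678]
orientation: [0.338, 3.121, 0.0]
force: [-3.8, -0.7, 8.2]
opening: 0.0117
gripper_force: 50.0
[-3.81704246 -0.73497919  8.18788276] [-0.24984689  0.23766071 -0.01754516] [0.54632166 0.07878632 0.16780187]
```

```bash
python3 -m handwheel '[[1,0,0,0.0005,0,0,0],[1,0,0,0.0005,0,0,0],[1,0,0,0.0005,0,0,0],[1,0,0,0.0005,0,0,0],[1,0,0,0.0005,0,0,0]]'
python3 -m handwheel '[[1,0,0,0,0,0,0],[1,0,0,0,0,0,0],[1,0,0,0,0,0,0],[1,0,0,0,0,0,0],[1,0,0,0,0,0,0],[1,0,0,0,0,0,0]]'
```

```text
t: 18.38
tool_pos: [0.5463, 0.0788, 0.1677]
orientation: [0.338, 3.121, 0.0]
force: [-4.9, -0.9, 10.8]
opening: 0.012
gripper_force: 50.0
t: 19.12
tool_pos: [0.5464, 0.0788, 0.1677]
orientation: [0.338, 3.121, 0.0]
force: [-6.0, -0.5, 11.1]
opening: 0.0119
gripper_force: 50.0
```

```bash
python3 -m handwheel '[[1,0.0004,0,-0.001,0,0,0],[1,0.0004,0,-0.0016,0,0,0],[1,0.0004,0,-0.0016,0,0,0]]'
python3 -c "
from h import *
s=robot.read_state();print(s['force'],s['wrist_torque'],s['tool_pos'])"
```

```text
t: 19.5
tool_pos: [0.5459, 0.0789, 0.168]
orientation: [0.339, 3.121, 0.0]
force: [2.1, -0.8, 4.2]
opening: 0.0115
gripper_force: 50.0
[ 2.08312585 -0.77077862  4.19516528] [-0.26529022 -0.69020492 -0.01204582] [0.54586868 0.07888411 0.16796802]
```

```bash
python3 -m handwheel '[[1,-0.0003,0,-0.0008,0,0,0],[1,-0.0003,0,-0.0008,0,0,0]]' 8
python3 -m handwheel '[[1,0,0,0,0,0,0],[0.4,0,0,0,0,0,0],[0.4,0,0,0,0,0,0],[0.4,0,0,0,0,0,0],[0.4,0,0,0,0,0,0],[0,0,0,0,0,0,0],[0,0,0,0,0,0,0],[0,0,0,0,0,0,0]]'
```

```text
t: 19.75
tool_pos: [0.5452, 0.079, 0.1677]
orientation: [-0.339, -3.123, -0.0]
force: [2.9, 0.6, -0.4]
opening: 0.0121
gripper_force: 8.0
t: 20.75
tool_pos: [0.5453, 0.0789, 0.1682]
orientation: [0.339, 3.123, -0.0]
force: [-0.4, -0.3, -0.4]
opening: 0.0461
gripper_force: 0.0
```

Released. I'll rise straight up, back off and look.

```bash
python3 -m handwheel '[[0,0,0,-0.02,0,0,0],[0,0,0,-0.06,0,0,0],[0,0,0,-0.1,0,0,0],[0,0.05,0,-0.12,0,0,0],[0,0.1,0,-0.14,0,0,0],[0,0.1,-0.06,-0.14,0,0,0],[0,0.1,-0.12,-0.14,0,0,0],[0,0.1,-0.18,-0.14,0,0,0],[0,0.1,-0.24,-0.14,0,0,0],[0,0.1,-0.3,-0.14,0,0,0],[0,0.1,-0.3,-0.14,0,0,0],[0,0.1,-0.3,-0.14,0,0,0]]'
python3 - <<'E'
from h import *
for n in("scene","top"):
    c=robot.read_camera(n);cv2.imwrite(f"pics/{n}4.png",c['frame'][:,:,::-1])
f=lambda a,x,y:cv2.resize(cv2.imread(a)[y:y+120,x:x+120],(400,400),interpolation=cv2.INTER_CUBIC)
cv2.imwrite('pics/c6.png',np.hstack([f('pics/scene4.png',268,185),f('pics/top4.png',258,190)]))
a,b=[cv2.cvtColor(cv2.imread(f'pics/scene{i}.png'),cv2.COLOR_BGR2GRAY) for i in(0,4)]
r=cv2.matchTemplate(b[217:272,347:383],a[222:267,352:378],cv2.TM_CCOEFF_NORMED);print(cv2.minMaxLoc(r),r[5,4:7])
E
```

```text
t: 22.25
tool_pos: [0.3834, -0.1925, 0.3092]
orientation: [0.34, 3.122, 0.0]
force: [-0.4, 0.1, -0.6]
opening: 0.0468
gripper_force: 0.0
(-0.2637675702571869, 0.18060371279716492, (10, 1), (4, 5)) [0.18060371 0.17332572 0.10485631]
```

View pics/c6.png

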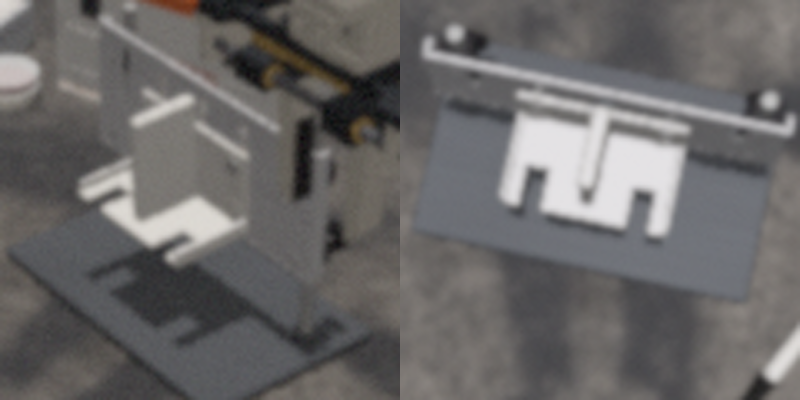

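The hanger hangs level on the plate. In the top crop it sits between (518,95) and (690,130), centred between the outer slots at (480,85) and (740,135). The gripper is clear.

```bash
python3 -c "
from plant import robot
print(robot.close_job())"
```

```text
the job is handed in; nothing more can be done
None
```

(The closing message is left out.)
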